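# Free the pin replicator and poise it over the deep-well block

### The arm

A 7-joint arm with a two-finger parallel gripper is mounted at the origin on the work surface. World frame = base frame: x ahead of the robot, y to its left, z up, the work surface at z = 0. Lengths are in m, angles in rad, forces in N, time in s.
With the tool pointing down it reaches from about 0.425 to 0.875 m from the base axis. Payload 4.7 kg.
Tool frame: the origin (TCP) lies at the very end of the fingers, on their centre line; the grasp point (between the pads) lies 19 mm behind it; z points along the fingers, y is the direction in which the jaws open and shut (so a half turn about z gives the same grasp; the last joint's range is limited). The gripper opens to 85 mm and grips with 20 to 120 N. Pads are 22 mm wide; open, the fingers measure 114 mm over their backs; the gripper's body (76 mm by 85 mm) begins 54 mm behind the grasp point. The pads swing forward as they close: fully open they stand 13 mm farther back than shut.
Start: joints at [1.132, 0.321, -0.07, 1.45, 0.023, 1.371, -0.057], TCP at [0.284, -0.585, 0.231] pointing down, gripper open.
Joint ranges: [-2.86, 2.86], [-0.3, 2.09], [-1.38, 1.24], [0.06, 2.45], [-1.56, 4.7], [0.09, 2.05], [-2.69, 2.69]. Speed limits (rad/s): [2.57, 2.57, 3.14, 3.14, 3.14, 3.14, 3.14].

### API

Orientations are given as a rotation vector (axis times angle).
In Python, from plant import ctrl, imaging gives the robot as it stands.
- The arm moves only by the tool drive_tool, never from a script. Its argument "plan" is a list of rows, each a list of 7 numbers: the closure, from 0 (fully open) to 1 (shut), then the shift along the tool's x, y, z in m, then the turn, a rotation vector about the tool's x, y, z in units of 8 degrees (1.0 is 8 degrees). In form: [[grip, tx, ty, tz, wx, wy, wz], ...]. A call has exactly 8 rows; each row shifts and turns the commanded pose from where the row before left it, along the tool's axes as they then stand; what a row does not reach is not made up. A row lasts 1/10 s, in which the tool goes at most 50 mm and 8.59 degrees, less where a joint would pass 70% of its speed; a pose out of reach is approached as far as the arm can. A call is refused whole if a number of a shift passes 0.05 or a number of a turn 1, either way. A call with a gripper value outside its range is refused whole. The fingers move at their own pace and stop on an object; "newtons" is the grip in N (left out, the last holds). Time passes only in rows, so rows that do not move let the fingers close, or fill a call up. It gives the time, the measured TCP pose, the force and the opening at its end, in the units of the state.
- ctrl.read_state(): the state, without advancing time (a new reading comes with each control period).
- imaging.read_camera(name): name is "scene" or "top" or "wrist"; returns a dict with "image" (420x560x3 uint8, red, green, blue), "camera_matrix" (3x3 intrinsics, pixels), "world_from_camera" (4x4, takes a point from camera to world coordinates). Camera axes: x right, y down, z forward; pixel columns grow to the right and rows downward; lengths in m; the calibration is good to about 2 mm. A picture is of the moment at which its call begins. There is no depth.
- ctrl.sign_off(): hands the job in, once; it reports no verdict.
The state is a dict: "time_s": time; "joint_pos": joint angles; "joint_vel": joint speeds; "joint_efforts": joint torques, N m; "tool_pos": TCP position; "orientation": TCP orientation; "ft_force": force on the tool from outside, world axes, zero at the start; "ft_torque": the same for the moment, N m; "grip_width": finger opening in m.
Only numpy, scipy, OpenCV 4.12 (cv2) and the standard library are available. Lean on these libraries where they do the work, as an engineer would, in place of code of your own. Each camera call takes 0.05 s, during which the arm holds its last target.

### The job

Get the pin replicator ready to dip: turn the clamp knob on its cradle about a quarter turn clockwise, so that the hold-down arm swings clear, then lift the replicator out by its handle and carry it over the tube rack, bottle and flask without disturbing them. Stop with it level over the white deep-well block, lined up with it (either way round) so that every pin is above its own well, with the pin tips less than a centimetre above the rims; the pins must never touch the block. Finish there, still holding the replicator in the gripper: do not dip it, put it down or let go.

Things in the scene. Friction and masses are not known exactly. Their poses are not given: they have to be found in the camera images.
- clamp (a joint): Angle of the clamp knob on the cradle, rad: 0 to 0.3 at the start (hold-down arm over the replicator's base plate, which then cannot be lifted), growing clockwise seen from above; the arm is clear of the plate from 0.95, hard stop at 1.65. Stiff (0.06 N m); stays where it is left.
- clamp_grip (a point): Centre of the clamp knob's black grip bar, 44 (x) x 14 (y) x 24 mm high, on the knob's upright turning axis, 82 mm above the bench; x and y turn with the knob. Below it is a hub of 14 mm radius and the steel hold-down arm, 14 mm wide, 6 mm thick, reaching 65 mm from the axis along this frame's -x, its top 24 mm below this point.
- cradle_seat (a point): Middle of the two ledges (42 mm above the bench) of the fixed grey cradle, on which the replicator's base plate rests. x points along the cradle to the knob, whose axis is 105 mm away; z up. Stops on all sides rise 5 mm above the ledges with 2 mm play, so the replicator comes out straight up. The cradle is 94 mm wide (y) and spans -70 to 130 mm along x.
- tool_grip (a point): Centre of the replicator's handle, a black bar 66 (x) x 18 (y) x 24 mm high on two posts. The loose tool weighs 0.3 to 0.5 kg. The aluminium base plate below is 120 (x) x 78 (y) x 8 mm, its top 34 mm below this point. 24 steel pins, 4 mm thick, 32 mm long, hang under it, 6 along x by 4 along y, 19 mm apart. z up.
- tool_tips (a point): The middle of the replicator's field of pin tips, 74 mm straight below the handle's centre along the tool's z; same axes.
- pin_tool: The whole pin replicator; its origin is the centre of the underside of its base plate, 42 mm below the handle's centre; x along its length, z up.
- block_mouth (a point): Centre of the open top of the white deep-well block, at the height of its rims, 52 mm above the bench; x along the block's length, z up. The block is 118 (x) x 80 (y) x 42 mm with 24 square wells, 6 along x and 4 along y, 19 mm apart, each 15 mm wide inside, and is fixed in an aluminium nest 150 x 112 x 10 mm.
- well_block: The deep-well block with its nest, fixed to the bench; origin at the centre of the nest's underside on the bench, x along its length.
- tube_rack: Rack of capped tubes standing between cradle and block, 120 (x) x 62 (y) mm, 118 mm high to the caps, origin under its centre. Leave it alone.
- media_bottle: Glass bottle with orange cap, 70 mm diameter, 150 mm high, origin under its centre; stands at one end of the rack. Leave it alone.
- flask: Pale glass conical flask, 80 mm diameter at the foot, 125 mm high, origin under its centre; stands at the other end of the rack. Leave it alone.
Not all that is in view belongs to the job. What is shaped like the part that bears clamp but green or turquoise is not meant.

How it is judged:
On the way, in this order (a step that is already met when the one before it is completed fails the run):
1. the clamp knob is turned until the arm is clear of the replicator, which is still in its cradle (value of joint clamp above 0.95 rad and z of pin_tool in the frame of cradle_seat below 0.01 m), for 0.1 s.
2. the replicator is lifted out of the cradle by the gripper (z of pin_tool in the frame of cradle_seat above 0.04 m and contact force between the fingers and pin_tool above 1 N), for 0.1 s.
3. the replicator passes over the things in the middle, pin tips above 0.10 m (world y of tool_tips between -0.08 and 0.08 m and height (world z) of tool_tips above 0.1 m), for 0.05 s.
At the end, for the whole second after the job is handed in: Gripper holds the replicator at rest: tips' centre within 5 mm of the block's centre, 1.5 to 14 mm above its rims, axes within 0.07 rad, tilt under 0.06 rad, not touching the block; clamp open (over 0.95 rad); rack, bottle, flask within 20 mm of their places (horizontal distance between tool_tips and block_mouth below 0.005 m and angle between the x axis of tool_tips and the x axis of block_mouth, either way round below 0.07 rad and angle between tool_tips's own z axis and vertical below 0.06 rad and z of tool_tips in the frame of block_mouth between 0.0015 and 0.014 m and contact force between pin_tool and well_block below 0.1 N and contact force between the fingers and pin_tool above 1 N and linear speed of pin_tool below 0.02 m/s and value of joint clamp above 0.95 rad and distance of each of tube_rack, media_bottle, flask from where it was at the start of the episode below 0.02 m); the arm keeps its last pose, push and grip.
It fails at once if the replicator touches the block (contact force between pin_tool and well_block above 0.5 N).
It fails at once if the tube rack is disturbed (distance of tube_rack from where it was at the start of the episode above 0.02 m or angle between tube_rack's own z axis and vertical above 0.3 rad).
It fails at once if the bottle is disturbed (distance of media_bottle from where it was at the start of the episode above 0.02 m or angle between media_bottle's own z axis and vertical above 0.3 rad).
It fails at once if the flask is disturbed (distance of flask from where it was at the start of the episode above 0.02 m or angle between flask's own z axis and vertical above 0.3 rad).
It also fails if it takes over 56 s, if anything falls off the work surface, if the arm or the gripper's body presses on something with over 40 N, if the wrist force passes 120 N, or if a joint passes its speed limit or range.

## Working session

There is one attempt and no reset: what is moved stays moved. The work goes in short steps, Python scripts to look and compute and a tool call to move; the robot and the scene stay as the last step left them, time stands still between calls to the robot, and variables do not carry over. Pictures are saved under pics/ and viewed, and the job is handed in when it is done.

Besides the shell and the picture viewer there is one more tool, called as name(argument=value, ...) on one line, values as JSON. drive_tool: Moves the arm, as the interface text tells. Its arguments: {"type":"object","properties":{"plan":{"type":"array","items":{"type":"array","items":{"type":"number"}}},"newtons":{"type":"number"}},"required":["plan"]}

```bash
ls; mkdir -p pics; cat > h.py <<'E'
import numpy as np,cv2
from plant import ctrl,imaging
def snap(n,f):
    d=imaging.read_camera(n); cv2.imwrite('pics/'+f+'.png',d['image'][:,:,::-1]); np.savez('pics/'+f+'.npz',**d); return d
def load(f): return np.load('pics/'+f+'.npz')
def back(d,uv,z):
    K=d['camera_matrix'];T=d['world_from_camera']
    r=T[:3,:3]@np.linalg.solve(K,np.array([uv[0],uv[1],1.]));o=T[:3,3]
    return o+r*(z-o[2])/r[2]
def proj(d,p):
    T=np.linalg.inv(d['world_from_camera']);c=T[:3,:3]@np.asarray(p,float)+T[:3,3];q=d['camera_matrix']@c;return q[:2]/q[2]
E
python3 - <<'E'
from h import *
for n in ['scene','top','wrist']:
    d=snap(n,n+'0');print(n,d['camera_matrix'].round(1).tolist(),d['world_from_camera'].round(3).tolist())
s=ctrl.read_state();print(s)
E
```

```text
pics
scene [[501.7, 0.0, 285.4], [0.0, 501.7, 205.2], [0.0, 0.0, 1.0]] [[-0.745, 0.575, -0.339, 0.87], [0.667, 0.632, -0.394, 0.362], [-0.012, -0.52, -0.854, 1.091], [0.0, 0.0, 0.0, 1.0]]
top [[382.7, 0.0, 273.8], [0.0, 382.7, 207.4], [0.0, 0.0, 1.0]] [[-0.022, -0.996, 0.091, 0.361], [-1.0, 0.023, 0.011, -0.094], [-0.013, -0.091, -0.996, 1.107], [0.0, 0.0, 0.0, 1.0]]
wrist [[356.2, 0.0, 272.9], [0.0, 356.2, 212.1], [0.0, 0.0, 1.0]] [[0.438, -0.854, -0.283, 0.359], [-0.899, -0.416, -0.136, -0.549], [-0.001, 0.314, -0.949, 0.373], [0.0, 0.0, 0.0, 1.0]]
{'time_s': 0.15, 'joint_pos': array([ 1.13209953,  0.32166868, -0.07008301,  1.45142168,  0.02257063,
        1.37082836, -0.05686004]), 'joint_vel': array([-7.08312689e-04, -3.96616502e-03,  3.25748148e-04, -1.97880788e-03,
        1.34416480e-03, -5.46932153e-05,  2.46331329e-05]), 'joint_efforts': array([ 2.28129279e-04, -4.94094300e+01, -3.82404467e-01, -3.14686561e+01,
        1.30873980e-02,  8.22958653e-03, -1.65944937e-05]), 'tool_pos': array([ 0.28414179, -0.58412746,  0.23045087]), 'orientation': array([-3.05995488e+00, -7.04945464e-01,  6.35578603e-04]), 'ft_force': array([ 0.03445868, -0.1574741 ,  0.21295218]), 'ft_torque': array([ 0.04487846, -0.03570761, -0.02232964]), 'grip_width': 0.08544133660092719}
```

View pics/top0.png

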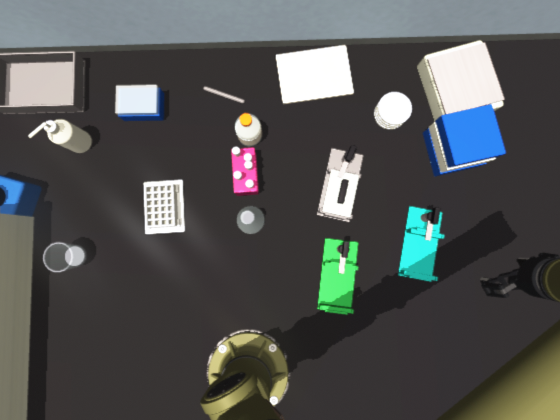

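View pics/scene0.png

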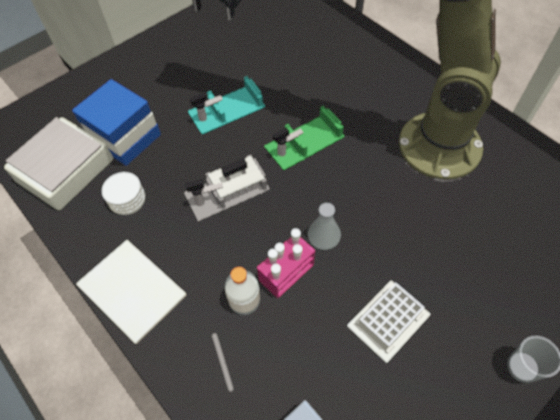

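View pics/wrist0.png

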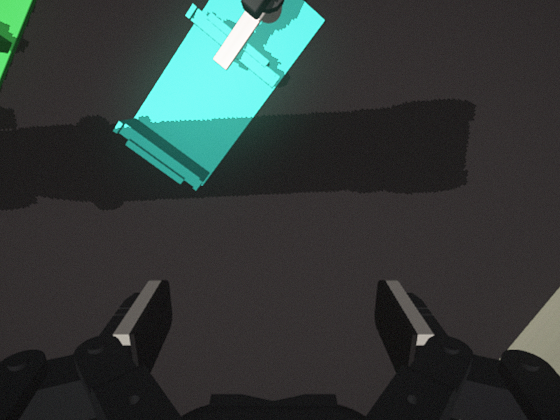

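Three cradles are visible in the top view: grey holding the white/aluminium tool at about (341,184), green at (338,275) and turquoise at (421,243). The task names the grey one and rules out the other two, and only the grey one carries a tool. I'll confirm with enlarged crops.

```bash
python3 - <<'E'
from h import *
a=load('top0')['image'][140:230,300:380,::-1];b=load('scene0')['image'][150:225,180:280,::-1]
c=load('top0')['image'][170:240,135:195,::-1]
f=lambda x,s:cv2.resize(x,None,fx=s,fy=s,interpolation=cv2.INTER_CUBIC)
cv2.imwrite('pics/ca.png',f(a,6));cv2.imwrite('pics/cb.png',f(b,7));cv2.imwrite('pics/cc.png',f(c,8))
E
```

```text
(no output)
```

View pics/ca.png

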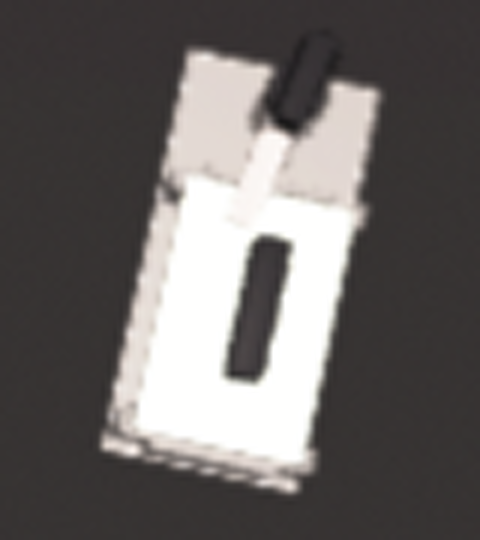

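View pics/cb.png

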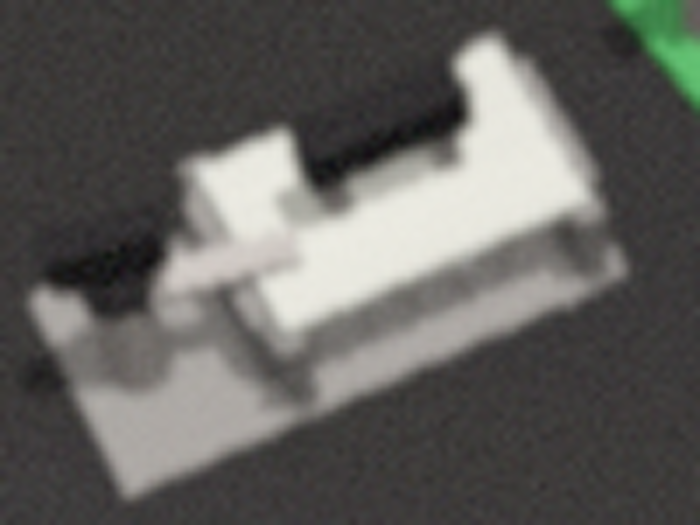

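View pics/cc.png

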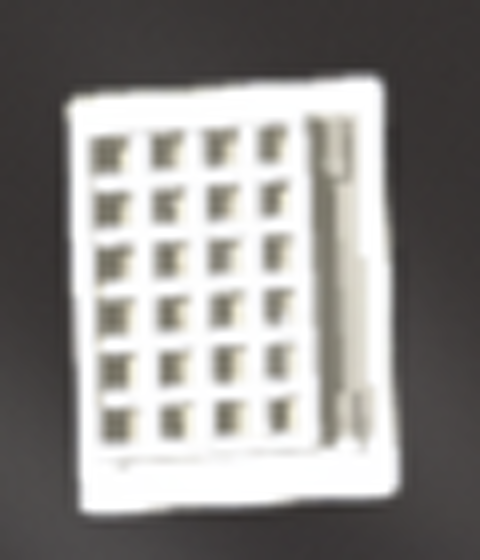

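The crops confirm it: the grey cradle holds the tool, with the handle at roughly (343,191) and the knob grip at (350,153) in the top view. Next I'll measure these points and the block's wells.

```bash
python3 - <<'E'
from h import *
d=load('top0')
c=lambda x,y:(300+x/6-.4,140+y/6-.4)
def seg(n,p,q,z):
    P=back(d,p,z);Q=back(d,q,z);v=Q-P;print(n,((P+Q)/2).round(4),'len',np.linalg.norm(v).round(4),'ang',np.degrees(np.arctan2(v[1],v[0])).round(1))
seg('handle',c(245,378),c(272,238),.096)
seg('knob',c(285,122),c(322,38),.094)
seg('arm',c(243,220),c(275,135),.058)
P=[back(d,c(*q),.05) for q in [(188,180),(358,215),(305,460),(140,430)]];print(np.round(P,4)); print(np.mean(P,0))
# wells
b=lambda x,y:(135+x/8-.4,170+y/8-.4)
W=[(109,154),(274,144),(119,424),(284,414)]
W=[back(d,b(*q),.047) for q in W];print(np.round(W,4),np.mean(W,0))
for n,px in dict(rack=(244,170),bottle=(246,119),flask=(247,217)).items(): print(n,back(d,px,.12).round(3))
s=ctrl.read_state()
from scipy.spatial.transform import Rotation as R
print(R.from_rotvec(s['orientation']).as_matrix().round(3))
E
```

```text
handle [ 0.4928 -0.2673  0.096 ] len 0.0638 ang -12.9
knob [ 0.5953 -0.2916  0.094 ] len 0.0419 ang -25.5
arm [ 0.5584 -0.2763  0.058 ] len 0.0426 ang -22.4
[[ 0.5595 -0.2447  0.05  ]
 [ 0.5411 -0.3229  0.05  ]
 [ 0.4278 -0.2938  0.05  ]
 [ 0.4433 -0.2185  0.05  ]]
[ 0.49290944 -0.26996697  0.05      ]
[[0.5176 0.2682 0.047 ]
 [0.5198 0.2102 0.047 ]
 [0.4228 0.2639 0.047 ]
 [0.425  0.2064 0.047 ]] [0.47131115 0.23717505 0.047     ]
rack [ 0.551 -0.008  0.12 ]
bottle [ 0.687 -0.015  0.12 ]
flask [ 0.427 -0.014  0.12 ]
[[ 0.899  0.438 -0.001]
 [ 0.438 -0.899  0.001]
 [-0.    -0.002 -1.   ]]
```

drive_tool(plan=[[0, 0, 0, 0, 0, 0, -1], [0, 0, 0, 0, 0, 0, -1], [0, 0, 0, 0, 0, 0, -1], [0, 0, 0, 0, 0, 0, -1], [0, 0, 0, 0, 0, 0, -1], [0, 0, 0, 0, 0, 0, -1], [0, 0, 0, 0, 0, 0, -1], [0, 0, 0, 0, 0, 0, -1]])

```text
time_s: 0.95
tool_pos: [0.2842, -0.5843, 0.2309]
orientation: [-2.216, -2.226, -0.0]
ft_force: [-0.0, 0.0, -0.7]
grip_width: 0.0854
```

drive_tool(plan=[[0, 0, 0, 0, 0, 0, -1], [0, 0, 0, 0, 0, 0, -1], [0, 0, 0, 0, 0, 0, -1], [0, 0, 0, 0, 0, 0, -1], [0, 0, 0, 0, 0, 0, -1], [0, 0, 0, 0, 0, 0, -1], [0, 0, 0, 0, 0, 0, -1], [0, 0, 0, 0, 0, 0, -1]])

```text
time_s: 1.75
tool_pos: [0.2841, -0.5843, 0.2309]
orientation: [-0.699, -3.062, -0.001]
ft_force: [1.0, 0.1, -0.9]
grip_width: 0.0856
```

```bash
cat >> h.py <<'E'
from scipy.spatial.transform import Rotation as R
def rel(target=None,yaw=None):
    """tool-frame shift to TCP target (world) and wz units to bring the jaw axis y to world yaw (deg), tilt fix"""
    s=ctrl.read_state();M=R.from_rotvec(s['orientation']).as_matrix()
    y=np.degrees(np.arctan2(M[1,1],M[0,1]))
    print('t',round(s['time_s'],2),'tcp',s['tool_pos'].round(4),'yaw',y.round(2),'tilt wx,wy units',np.round(np.degrees(np.cross(M[:,2],[0,0,-1])@M)/8,3)[:2],'w',round(s['grip_width'],4),'F',s['ft_force'].round(1),'T',s['ft_torque'].round(2),'q',s['joint_pos'].round(2))
    if yaw is not None:
        print('wz units',np.round(-((yaw-y+180)%360-180)/8,3))
        a=np.radians(yaw);N=np.array([[np.sin(a),np.cos(a),0],[-np.cos(a),np.sin(a),0],[0,0,-1]]).T
        N=np.column_stack([[np.sin(a),-np.cos(a),0],[np.cos(a),np.sin(a),0],[0,0,-1]])
        print('ideal axes',N.round(3).tolist())
    if target is not None: print('shift in current tool axes',((np.asarray(target)-s['tool_pos'])@M).round(4))
E
python3 - <<'E'
from h import *
rel([.5953,-.2916,.231],64.5)
E
```

```text
t 1.75 tcp [ 0.2841 -0.5843  0.2309] yaw 64.27 tilt wx,wy units [ 0.003 -0.005] w 0.0856 F [ 1.   0.1 -0.9] T [ 0.01 -0.   -0.02] q [ 1.36  0.34 -0.37  1.44  0.12  1.38  2.11]
wz units -0.029
ideal axes [[0.903, 0.431, 0.0], [-0.431, 0.903, 0.0], [0.0, 0.0, -1.0]]
shift in current tool axes [-0.1532  0.3988 -0.    ]
```

drive_tool(plan=[[0, -0.0192, 0.0498, 0, 0, 0, 0], [0, -0.0192, 0.0498, 0, 0, 0, 0], [0, -0.0192, 0.0498, 0, 0, 0, 0], [0, -0.0192, 0.0498, 0, 0, 0, 0], [0, -0.0192, 0.0498, 0, 0, 0, 0], [0, -0.0192, 0.0498, 0, 0, 0, 0], [0, -0.0192, 0.0498, 0, 0, 0, 0], [0, -0.0192, 0.0498, 0, 0, 0, 0]])

```text
time_s: 2.55
tool_pos: [0.5785, -0.3111, 0.2311]
orientation: [-0.709, -3.06, 0.0]
ft_force: [0.0, -1.0, 0.1]
grip_width: 0.0855
```

```bash
python3 - <<'E'
from h import *
d=snap('wrist','w1'); snap('scene','s1')
rel([.5953,-.2916,.231],64.5)
for p in [(.5953,-.2916,.094),(.4928,-.2673,.096)]: print(proj(d,p))
E
```

```text
t 2.65 tcp [ 0.5833 -0.3024  0.2311] yaw 64.72 tilt wx,wy units [0.049 0.004] w 0.0855 F [ 1.   1.1 -0.5] T [-0.03 -0.06 -0.03] q [ 0.86  0.39 -0.56  1.42  0.2   1.39  1.43]
wz units 0.028
ideal axes [[0.903, 0.431, 0.0], [-0.431, 0.903, 0.0], [0.0, 0.0, -1.0]]
shift in current tool axes [-0.0062  0.0149  0.0002]
[301.94269134 204.05460443]
[273.77238482  69.46981892]
```

View pics/w1.png

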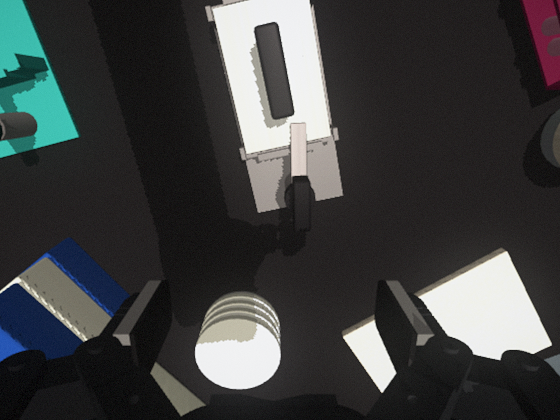

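The view matches the projections: knob bar at (302,204) and handle at (274,70), so the measured positions hold. The bar is vertical in the image, so the jaws (horizontal) are aligned across it.

drive_tool(plan=[[0, 0, 0, 0.02, 0, 0, 0], [0, 0, 0, 0.03, 0, 0, 0], [0, 0, 0, 0.03, 0, 0, 0], [0, 0, 0, 0.02, 0, 0, 0], [0, 0, 0, 0, 0, 0, 0], [0, 0, 0, 0, 0, 0, 0], [0, 0, 0, 0, 0, 0, 0], [0, 0, 0, 0, 0, 0, 0]])

```text
time_s: 3.45
tool_pos: [0.5785, -0.3128, 0.1331]
orientation: [0.708, 3.058, -0.001]
ft_force: [-0.2, 0.4, 1.2]
grip_width: 0.0853
```

```bash
python3 - <<'E'
from h import *
d=snap('wrist','w2')
rel([.5953,-.2916,.073],64.5)
for p in [(.5953,-.2916,.094),(.4928,-.2673,.096)]: print(proj(d,p))
E
```

```text
t 3.5 tcp [ 0.5783 -0.3128  0.1329] yaw 63.95 tilt wx,wy units [-0.002  0.017] w 0.0854 F [ 0.2  0.3 -0. ] T [ 0.03 -0.01  0.01] q [ 0.86  0.45 -0.53  1.54  0.24  1.22  1.41]
wz units -0.069
ideal axes [[0.903, 0.431, 0.0], [-0.431, 0.903, 0.0], [0.0, 0.0, -1.0]]
shift in current tool axes [-0.0058  0.0265  0.0599]
[318.43095813 254.00096634]
[277.867382    53.69025417]
```

View pics/w2.png

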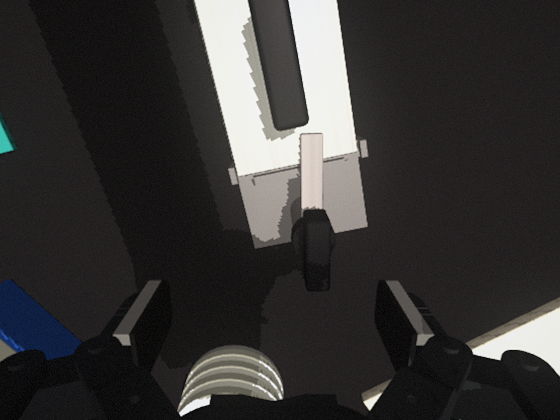

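```bash
python3 - <<'E'
from h import *
d=load('w2');im=d['image'][190:310,270:370,::-1].astype(float)
im=np.clip(im*3,0,255).astype(np.uint8)
cv2.imwrite('pics/w2c.png',cv2.resize(im,None,fx=5,fy=5,interpolation=cv2.INTER_CUBIC))
E
```

```text
(no output)
```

View pics/w2c.png

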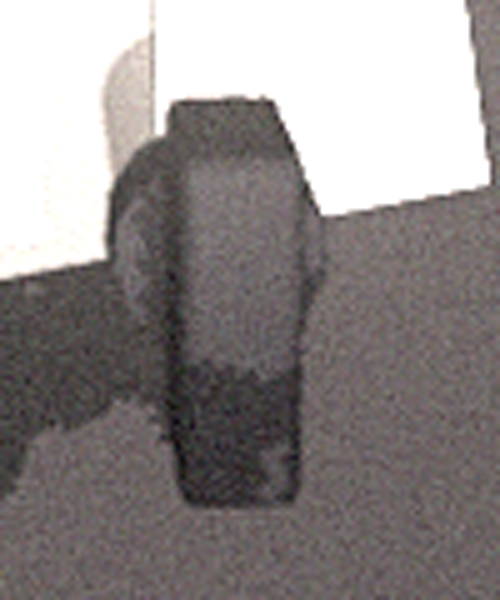

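```bash
python3 - <<'E'
from h import *
d=load('w2')
P=back(d,(270+242/5,190+152/5),.094);Q=back(d,(270+242/5,190+503/5),.094);v=Q-P
print((P+Q)/2,np.linalg.norm(v),np.degrees(np.arctan2(v[1],v[0])))
E
```

```text
[ 0.59682215 -0.29228811  0.094     ] 0.043376359645397364 -23.73184411174129
```

drive_tool(plan=[[0, -0.0034, 0.0133, 0, 0, 0, 0], [0, -0.0034, 0.0132, 0, 0, 0, 0], [0, 0, 0, 0, 0, 0, -0.2], [0, 0, 0, 0, 0, 0, 0], [0, 0, 0, 0.015, 0, 0, 0], [0, 0, 0, 0.015, 0, 0, 0], [0, 0, 0, 0, 0, 0, 0], [0, 0, 0, 0, 0, 0, 0]])

```text
time_s: 4.3
tool_pos: [0.5944, -0.2917, 0.1]
orientation: [-0.666, -3.068, -0.001]
ft_force: [0.6, -0.1, 0.5]
grip_width: 0.0854
```

```bash
python3 - <<'E'
from h import *
rel([.596,-.292,.074],65.7)
E
```

```text
t 4.3 tcp [ 0.5944 -0.2917  0.1   ] yaw 65.52 tilt wx,wy units [-0.    -0.016] w 0.0854 F [ 0.6 -0.1  0.5] T [ 0.01 -0.05 -0.01] q [ 0.82  0.49 -0.54  1.55  0.26  1.17  1.38]
wz units -0.023
ideal axes [[0.911, 0.412, 0.0], [-0.412, 0.911, 0.0], [0.0, 0.0, -1.0]]
shift in current tool axes [-0.0017  0.0004  0.026 ]
```

Now I'll descend and close softly.

drive_tool(plan=[[0, -0.0015, 0.0004, 0.013, 0, 0, 0], [0, 0, 0, 0.012, 0, 0, 0], [0, 0, 0, 0, 0, 0, 0], [1, 0, 0, 0, 0, 0, 0], [1, 0, 0, 0, 0, 0, 0], [1, 0, 0, 0, 0, 0, 0], [1, 0, 0, 0, 0, 0, 0], [1, 0, 0, 0, 0, 0, 0]], newtons=40)

```text
time_s: 5.1
tool_pos: [0.5965, -0.2934, 0.0769]
orientation: [0.666, 3.07, -0.004]
ft_force: [-3.3, 1.1, 8.4]
grip_width: 0.0129
```

```bash
python3 - <<'E'
from h import *
rel([.596,-.292,.074],65.7)
snap('wrist','w3')
E
```

```text
t 5.1 tcp [ 0.5965 -0.2934  0.0769] yaw 65.53 tilt wx,wy units [-0.019  0.005] w 0.0129 F [-3.3  1.1  8.4] T [1.29 0.01 0.05] q [ 0.81  0.52 -0.53  1.57  0.28  1.13  1.37]
wz units -0.021
ideal axes [[0.911, 0.412, 0.0], [-0.412, 0.911, 0.0], [0.0, 0.0, -1.0]]
shift in current tool axes [0.001  0.0011 0.0029]
```

View pics/w3.png

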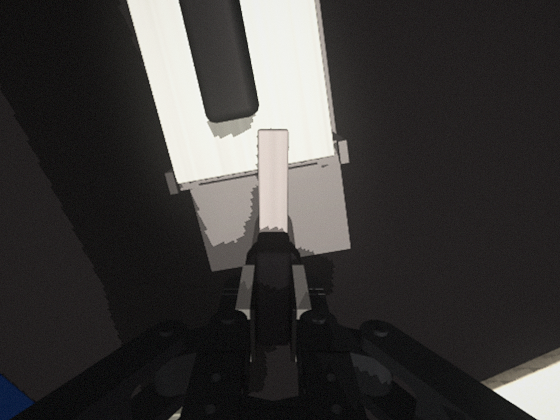

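The bar is gripped at 12.9 mm. I'll ease up slightly and turn.

drive_tool(plan=[[1, 0, 0, -0.0015, 0, 0, 0.3], [1, 0, 0, 0, 0, 0, 0.5], [1, 0, 0, 0, 0, 0, 0.6], [1, 0, 0, 0, 0, 0, 0.6], [1, 0, 0, 0, 0, 0, 0.6], [1, 0, 0, 0, 0, 0, 0.6], [1, 0, 0, 0, 0, 0, 0.6], [1, 0, 0, 0, 0, 0, 0.4]])

```text
time_s: 5.95
tool_pos: [0.5962, -0.2936, 0.077]
orientation: [1.53, 2.744, -0.003]
ft_force: [0.4, -2.8, -3.9]
grip_width: 0.0131
```

drive_tool(plan=[[1, 0, 0, 0, 0, 0, 0.6], [1, 0, 0, 0, 0, 0, 0.6], [1, 0, 0, 0, 0, 0, 0.6], [1, 0, 0, 0, 0, 0, 0.6], [1, 0, 0, 0, 0, 0, 0.6], [1, 0, 0, 0, 0, 0, 0.5], [1, 0, 0, 0, 0, 0, 0.3], [1, 0, 0, 0, 0, 0, 0]])

```text
time_s: 6.75
tool_pos: [0.5958, -0.2937, 0.077]
orientation: [2.193, 2.249, -0.004]
ft_force: [-1.1, -4.1, -4.7]
grip_width: 0.013
```

```bash
python3 - <<'E'
from h import *
rel([.596,-.292,.074],65.7)
snap('wrist','w4')
E
```

```text
t 6.75 tcp [ 0.5958 -0.2937  0.077 ] yaw 1.46 tilt wx,wy units [-0.01   0.014] w 0.013 F [-1.1 -4.1 -4.7] T [-0.97 -0.06 -0.1 ] q [ 0.66  0.48 -0.32  1.57  0.17  1.12  0.33]
wz units -8.03
ideal axes [[0.911, 0.412, 0.0], [-0.412, 0.911, 0.0], [0.0, 0.0, -1.0]]
shift in current tool axes [0.0017 0.0002 0.003 ]
```

View pics/w4.png

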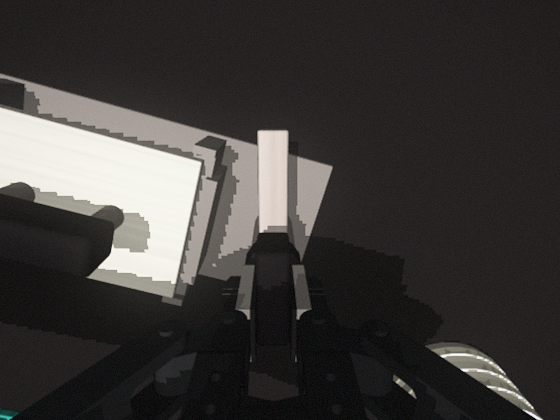

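The knob bar has turned 64° to about −88.5°, which is about 1.32 rad relative to the cradle. The hold-down arm, now at (272,180), is clear of the plate. Next: release, rise and rotate back.

drive_tool(plan=[[0.5, 0, 0, 0, 0, 0, 0], [0.5, 0, 0, 0, 0, 0, 0], [0.5, 0, 0, 0, 0, 0, 0], [0.5, 0, 0, -0.02, 0, 0, 0], [0.5, 0, 0, -0.03, 0, 0, 0], [0.5, 0, 0, -0.03, 0, 0, 0], [0.5, 0, 0, -0.03, 0, 0, 0], [0.2, 0, 0, -0.02, 0, 0, -1]])

```text
time_s: 7.6
tool_pos: [0.5981, -0.2912, 0.2111]
orientation: [2.022, 2.4, 0.002]
ft_force: [-0.6, 0.1, -0.4]
grip_width: 0.0558
```

drive_tool(plan=[[0, 0, 0, 0, 0, 0, -1], [0, 0, 0, 0, 0, 0, -1], [0, 0, 0, 0, 0, 0, -1], [0, 0, 0, 0, 0, 0, -1], [0, 0, 0, 0, 0, 0, -1], [0, 0, 0, 0, 0, 0, -1], [0, 0, 0, 0, 0, 0, -1], [0, 0, 0, 0, 0, 0, -1]])

```text
time_s: 8.4
tool_pos: [0.5973, -0.291, 0.2083]
orientation: [0.439, 3.11, 0.001]
ft_force: [0.1, 0.6, 0.5]
grip_width: 0.0854
```

```bash
python3 - <<'E'
from h import *
rel([.4928,-.2673,.19],77)
E
```

```text
t 8.4 tcp [ 0.5973 -0.291   0.2083] yaw 73.95 tilt wx,wy units [0.004 0.005] w 0.0854 F [0.1 0.6 0.5] T [-0.04  0.02  0.01] q [ 0.81  0.41 -0.53  1.43  0.21  1.36  1.56]
wz units -0.382
ideal axes [[0.974, 0.225, 0.0], [-0.225, 0.974, 0.0], [0.0, 0.0, -1.0]]
shift in current tool axes [ 0.107  -0.0061  0.0183]
```

drive_tool(plan=[[0, 0.02, -0.001, 0, 0, 0, 0], [0, 0.03, -0.0015, 0, 0, 0, 0], [0, 0.03, -0.0015, 0, 0, 0, 0], [0, 0.02, -0.001, 0, 0, 0, 0], [0, 0.007, -0.001, 0.02, 0, 0, 0], [0, 0, 0, 0, 0, 0, -0.38], [0, 0, 0, 0, 0, 0, 0], [0, 0, 0, 0, 0, 0, 0]])

```text
time_s: 9.2
tool_pos: [0.4932, -0.267, 0.1885]
orientation: [0.367, 3.119, -0.0]
ft_force: [-0.3, 0.5, -0.3]
grip_width: 0.0852
```

```bash
python3 - <<'E'
from h import *
rel([.4928,-.2673,.19],77)
d=snap('wrist','w5');snap('top','t5')
print(proj(d,(.4928,-.2673,.096)))
im=np.clip(d['image'][:,:,::-1].astype(float)*1.5,0,255).astype(np.uint8);cv2.imwrite('pics/w5b.png',im)
E
```

```text
t 9.2 tcp [ 0.4932 -0.267   0.1885] yaw 76.57 tilt wx,wy units [-0.     0.009] w 0.0852 F [-0.3  0.5 -0.3] T [-0.03 -0.05  0.03] q [ 0.94  0.2  -0.55  1.72  0.11  1.25  1.7 ]
wz units -0.054
ideal axes [[0.974, 0.225, 0.0], [-0.225, 0.974, 0.0], [0.0, 0.0, -1.0]]
shift in current tool axes [ 0.0003 -0.0004 -0.0015]
[271.33052708 213.09716642]
```

View pics/w5b.png

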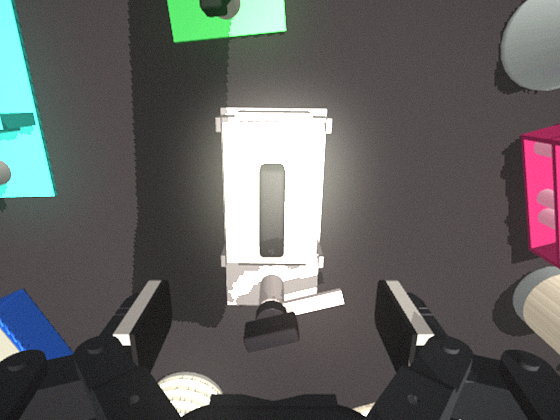

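View pics/t5.png

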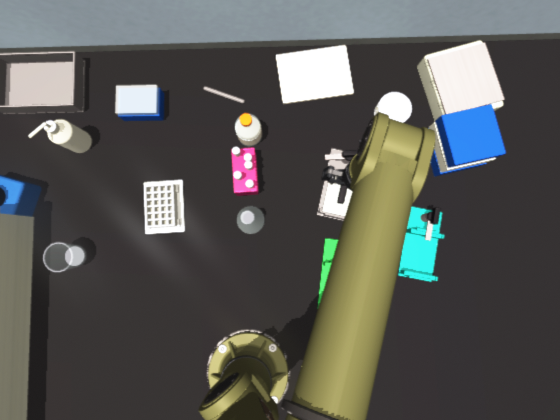

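The handle spans (260–285, 165–256), centred on the TCP, and the clamp arm at (310,300) is swung clear. I'll descend and grasp.

drive_tool(plan=[[0, 0.0003, -0.0004, 0.02, 0, 0, 0], [0, 0, 0, 0.03, 0, 0, 0], [0, 0, 0, 0.03, 0, 0, 0], [0, 0, 0, 0.025, 0, 0, 0], [0, 0, 0, 0.013, 0, 0, 0], [0, 0, 0, 0.004, 0, 0, 0], [0, 0, 0, 0, 0, 0, 0], [0, 0, 0, 0, 0, 0, 0]])

```text
time_s: 10.1
tool_pos: [0.4932, -0.2681, 0.0672]
orientation: [0.367, 3.118, -0.002]
ft_force: [0.1, -0.2, 0.5]
grip_width: 0.0856
```

```bash
python3 - <<'E'
from h import *
rel([.4928,-.2673,.065],77)
E
```

```text
t 10.1 tcp [ 0.4932 -0.2681  0.0672] yaw 76.58 tilt wx,wy units [-0.005  0.016] w 0.0856 F [ 0.1 -0.2  0.5] T [ 0.02 -0.01 -0.05] q [ 0.91  0.32 -0.53  1.84  0.19  1.03  1.64]
wz units -0.052
ideal axes [[0.974, 0.225, 0.0], [-0.225, 0.974, 0.0], [0.0, 0.0, -1.0]]
shift in current tool axes [0.0006 0.0007 0.0022]
```

drive_tool(plan=[[1, 0, 0.0005, 0.001, 0, 0, 0], [1, 0, 0, 0, 0, 0, 0], [1, 0, 0, 0, 0, 0, 0], [1, 0, 0, 0, 0, 0, 0], [1, 0, 0, 0, 0, 0, 0], [1, 0, 0, 0, 0, 0, 0], [1, 0, 0, 0, 0, 0, 0], [1, 0, 0, 0, 0, 0, 0]], newtons=90)

```text
time_s: 10.9
tool_pos: [0.4924, -0.2674, 0.0652]
orientation: [0.367, 3.12, -0.001]
ft_force: [-0.5, 0.4, 3.5]
grip_width: 0.0168
```

```bash
python3 - <<'E'
from h import *
rel([.4928,-.2673,.065],77)
snap('wrist','w6')
E
```

```text
t 10.9 tcp [ 0.4924 -0.2674  0.0652] yaw 76.58 tilt wx,wy units [-0.003  0.003] w 0.0168 F [-0.5  0.4  3.5] T [ 0.06  0.21 -0.05] q [ 0.91  0.32 -0.53  1.85  0.19  1.02  1.64]
wz units -0.052
ideal axes [[0.974, 0.225, 0.0], [-0.225, 0.974, 0.0], [0.0, 0.0, -1.0]]
shift in current tool axes [-0.0003  0.0001  0.0002]
```

View pics/w6.png

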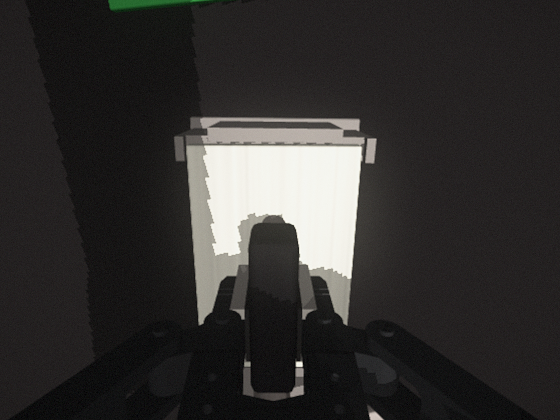

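drive_tool(plan=[[1, 0, 0, -0.008, 0, 0, 0], [1, 0, 0, -0.015, 0, 0, 0], [1, 0, 0, -0.02, 0, 0, 0], [1, 0, 0, -0.02, 0, 0, 0], [1, 0, 0, -0.02, 0, 0, 0], [1, 0, 0, -0.015, 0, 0, 0], [1, 0, 0, -0.005, 0, 0, 0], [1, 0, 0, 0, 0, 0, 0]])

```text
time_s: 11.75
tool_pos: [0.4925, -0.2673, 0.1685]
orientation: [0.367, 3.119, -0.001]
ft_force: [0.6, 0.5, -3.3]
grip_width: 0.0167
```

```bash
python3 - <<'E'
from h import *
rel([.4928,-.2673,.27],77)
snap('wrist','w7');snap('scene','s7')
E
```

```text
t 11.75 tcp [ 0.4925 -0.2673  0.1685] yaw 76.58 tilt wx,wy units [-0.005  0.007] w 0.0167 F [ 0.6  0.5 -3.3] T [-0.02 -0.01  0.04] q [ 0.94  0.21 -0.55  1.75  0.12  1.22  1.69]
wz units -0.052
ideal axes [[0.974, 0.225, 0.0], [-0.225, 0.974, 0.0], [0.0, 0.0, -1.0]]
shift in current tool axes [-0.0004  0.     -0.1015]
```

View pics/s7.png

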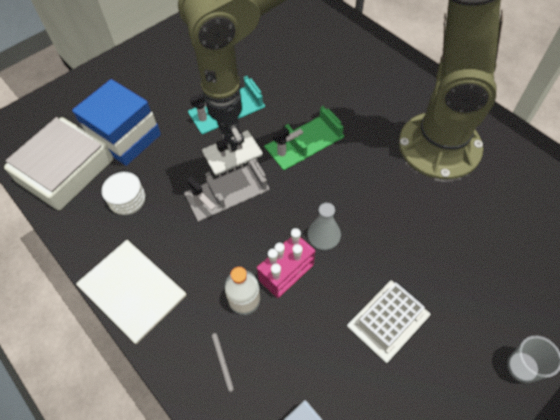

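View pics/w7.png

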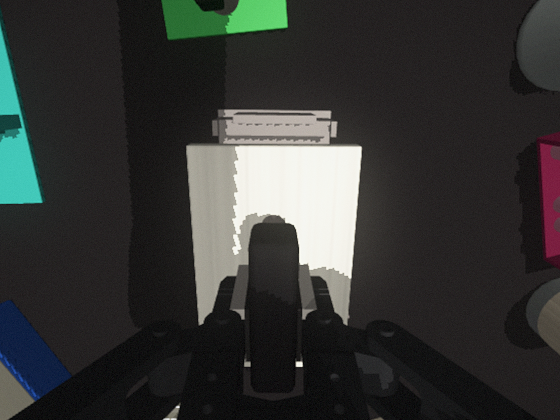

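```bash
python3 - <<'E'
from h import *
d=load('w7');T=d['world_from_camera']
s=ctrl.read_state();M=R.from_rotvec(s['orientation']).as_matrix();t=s['tool_pos']
print('cam in tool',((T[:3,3]-t)@M).round(4))
g=cv2.cvtColor(d['image'],cv2.COLOR_RGB2GRAY).astype(float)
# left/right edges on rows, far edge on columns
def edge(line,lo,hi,sgn):
    x=np.gradient(cv2.GaussianBlur(line.reshape(1,-1),(5,1),0)[0])*sgn
    i=lo+np.argmax(x[lo:hi]);return i
for r in (155,180,205,230,270): print(r,edge(g[r],175,215,1),edge(g[r],335,375,-1))
print([edge(g[:,c],130,160,1) for c in (195,210,225,240,300,330,350)])
z=t[2]-.0152
for p in [(188,146),(360,146)]: print(((back(d,p,z)-t)@M).round(4))
for r in (155,180,205,230):
    a,b=edge(g[r],175,215,1),edge(g[r],335,375,-1)
    print(((back(d,(a,r),z)-t)@M).round(4),((back(d,(b,r),z)-t)@M).round(4))
E
```

```text
cam in tool [ 0.0787  0.0006 -0.1441]
155 186 361
180 188 359
205 190 357
230 192 355
270 195 351
[np.int64(145), np.int64(145), np.int64(138), np.int64(145), np.int64(146), np.int64(145), np.int64(145)]
[ 0.0563 -0.0373  0.0153]
[0.0563 0.0392 0.0153]
[ 0.0523 -0.0385  0.0153] [0.0523 0.0399 0.0153]
[ 0.0408 -0.0384  0.0152] [0.0409 0.0399 0.0153]
[ 0.0289 -0.0384  0.0152] [0.0289 0.0399 0.0153]
[ 0.0163 -0.0384  0.0152] [0.0163 0.0399 0.0152]
```

The tool came out cleanly and stayed level with no slip: its plate is 78.3 mm wide in the wrist view and square to the jaws. I'll raise it to transport height and turn it to the block's yaw.

drive_tool(plan=[[1, 0, 0, -0.015, 0, 0, -0.2], [1, 0, 0, -0.02, 0, 0, -0.4], [1, 0, 0, -0.02, 0, 0, -0.5], [1, 0, 0, -0.02, 0, 0, -0.4], [1, 0, 0, -0.02, 0, 0, -0.3], [1, 0, 0, -0.01, 0, 0, -0.16], [1, 0, 0, 0, 0, 0, 0], [1, 0, 0, 0, 0, 0, 0]])

```text
time_s: 12.65
tool_pos: [0.4917, -0.2669, 0.2715]
orientation: [0.061, -3.139, -0.002]
ft_force: [-0.1, 0.3, -3.5]
grip_width: 0.0166
```

```bash
python3 - <<'E'
from h import *
rel([.6,.237,.27],92.3)
E
```

```text
t 12.65 tcp [ 0.4917 -0.2669  0.2715] yaw 92.23 tilt wx,wy units [ 0.008 -0.012] w 0.0166 F [-0.1  0.3 -3.5] T [-0.01  0.06  0.03] q [ 0.97  0.15 -0.58  1.6   0.08  1.42  1.99]
wz units -0.009
ideal axes [[0.999, -0.04, 0.0], [0.04, 0.999, 0.0], [0.0, 0.0, -1.0]]
shift in current tool axes [-0.1278  0.4994  0.0018]
```

drive_tool(plan=[[1, -0.003, 0.01, 0, 0, 0, 0], [1, -0.006, 0.02, 0, 0, 0, 0], [1, -0.008, 0.03, 0, 0, 0, 0], [1, -0.008, 0.03, 0, 0, 0, 0], [1, -0.008, 0.03, 0, 0, 0, 0], [1, -0.008, 0.03, 0, 0, 0, 0], [1, -0.008, 0.03, 0, 0, 0, 0], [1, -0.008, 0.03, 0, 0, 0, 0]])

```text
time_s: 13.45
tool_pos: [0.5404, -0.0527, 0.2718]
orientation: [0.063, -3.139, -0.001]
ft_force: [1.1, -0.2, -4.0]
grip_width: 0.0166
```

drive_tool(plan=[[1, -0.008, 0.03, 0, 0, 0, 0], [1, -0.008, 0.03, 0, 0, 0, 0], [1, -0.008, 0.03, 0, 0, 0, 0], [1, -0.008, 0.03, 0, 0, 0, 0], [1, -0.008, 0.03, 0, 0, 0, 0], [1, -0.008, 0.03, 0, 0, 0, 0], [1, -0.008, 0.03, 0, 0, 0, 0], [1, -0.008, 0.03, 0, 0, 0, 0]])

```text
time_s: 14.25
tool_pos: [0.5946, 0.1891, 0.2716]
orientation: [0.062, -3.139, 0.0]
ft_force: [0.0, 0.1, -3.3]
grip_width: 0.0168
```

drive_tool(plan=[[1, -0.005, 0.025, 0, 0, 0, 0], [1, -0.002, 0.015, 0, 0, 0, 0], [1, 0, 0.01, 0, 0, 0, 0], [1, 0, 0, 0, 0, 0, 0], [1, 0, 0, 0, 0, 0, 0], [1, 0, 0, 0, 0, 0, 0], [1, 0, 0, 0, 0, 0, 0], [1, 0, 0, 0, 0, 0, 0]])

```text
time_s: 15.05
tool_pos: [0.6007, 0.2365, 0.2729]
orientation: [-0.06, 3.141, -0.001]
ft_force: [0.2, -0.9, -3.5]
grip_width: 0.0166
```

```bash
python3 - <<'E'
from h import *
rel([.4713,.2372,.27],92.3)
snap('wrist','w8');snap('top','t8')
E
```

```text
t 15.05 tcp [0.6007 0.2365 0.2729] yaw 92.18 tilt wx,wy units [-0.004  0.002] w 0.0166 F [ 0.2 -0.9 -3.5] T [ 0.    0.03 -0.04] q [ 0.21  0.41 -0.86  1.38  0.31  1.49  0.98]
wz units -0.015
ideal axes [[0.999, -0.04, 0.0], [0.04, 0.999, 0.0], [0.0, 0.0, -1.0]]
shift in current tool axes [0.1293 0.0056 0.0029]
```

View pics/w8.png

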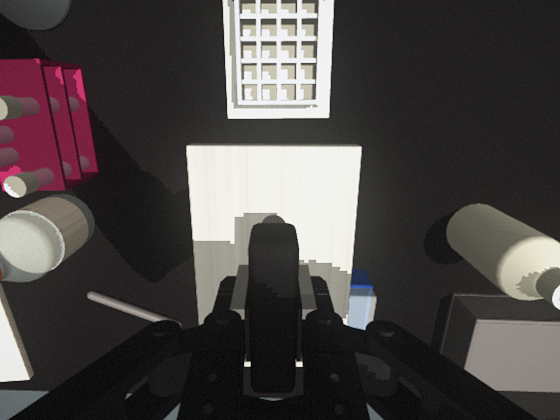

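View pics/t8.png

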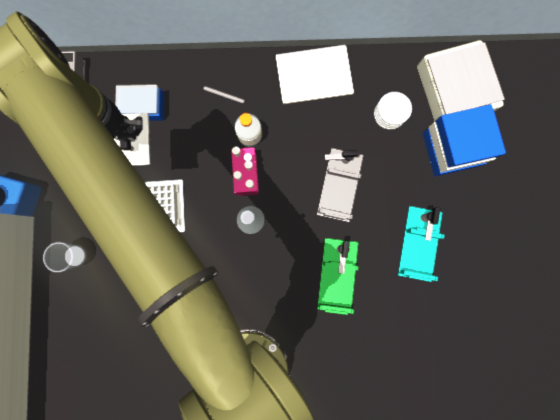

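The block appears at the top of the wrist view at about (278,55), only partly in frame. I'll back off 40 mm to see it whole and measure it with the same camera that measured the plate.

drive_tool(plan=[[1, -0.01, 0, 0, 0, 0, 0], [1, -0.02, 0, 0, 0, 0, 0], [1, -0.01, 0, 0, 0, 0, 0], [1, 0, 0, 0, 0, 0, 0], [1, 0, 0, 0, 0, 0, 0], [1, 0, 0, 0, 0, 0, 0], [1, 0, 0, 0, 0, 0, 0], [1, 0, 0, 0, 0, 0, 0]])

```text
time_s: 15.95
tool_pos: [0.64, 0.2392, 0.2731]
orientation: [-0.063, 3.141, -0.001]
ft_force: [-0.3, 0.2, -3.5]
grip_width: 0.0169
```

```bash
python3 - <<'E'
from h import *
rel([.4713,.2372,.27],92.3)
d=snap('wrist','w9')
cv2.imwrite('pics/w9c.png',cv2.resize(d['image'][0:160,210:350,::-1],None,fx=5,fy=3.75*4/3,interpolation=cv2.INTER_CUBIC)[:600])
E
```

```text
t 15.95 tcp [0.64   0.2392 0.2731] yaw 92.29 tilt wx,wy units [-0.002  0.003] w 0.0169 F [-0.3  0.2 -3.5] T [ 0.03 -0.04  0.02] q [ 0.16  0.5  -0.83  1.27  0.36  1.52  0.99]
wz units -0.002
ideal axes [[0.999, -0.04, 0.0], [0.04, 0.999, 0.0], [0.0, 0.0, -1.0]]
shift in current tool axes [0.1687 0.0047 0.003 ]
```

```bash
python3 - <<'E'
import cv2
im=cv2.imread('pics/w9.png')[0:118,210:350];cv2.imwrite('pics/w9d.png',cv2.resize(im,None,fx=5,fy=5,interpolation=cv2.INTER_CUBIC))
E
```

View pics/w9d.png

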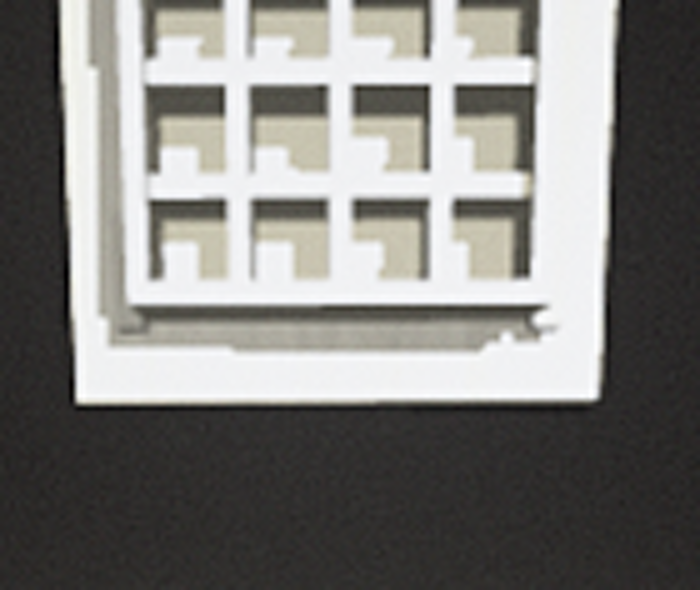

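```bash
python3 - <<'E'
import cv2
im=cv2.imread('pics/w8.png')[0:120,215:345];cv2.imwrite('pics/w8d.png',cv2.resize(im,None,fx=5,fy=5,interpolation=cv2.INTER_CUBIC))
E
```

```text
(no output)
```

View pics/w8d.png

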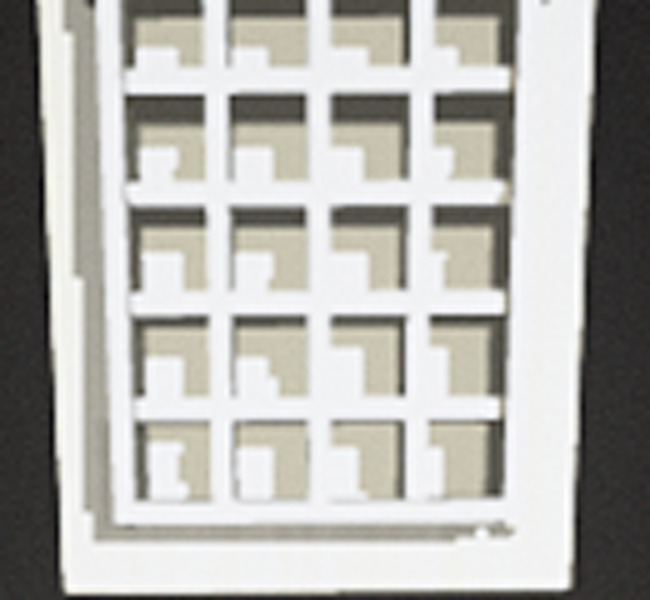

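```bash
python3 - <<'E'
from h import *
for f,pts,off,t,yaw in [('w8',[((319,408),-38),((319,303),-19),((319,194),0),((319,82),19)],(215,0),[.6007,.2365,.2729],92.18),('w9',[((340,186),-38),((340,71),-19)],(210,0),[.64,.2392,.2731],92.29)]:
    d=load(f);a=np.radians(yaw)
    y=np.array([np.cos(a),np.sin(a),0]);x=np.array([-np.sin(a),np.cos(a),0])
    for p,o in pts:
        P=back(d,(off[0]+p[0]/5-.4,off[1]+p[1]/5-.4),.052)
        print(f,o,P.round(4),'centre',(P-np.array([-np.cos(np.radians(2.3)),-np.sin(np.radians(2.3)),0])*o/1000).round(4))
d=load('w8')
for l in [((220,408),(217,82)),((316,408),(319,82)),((413,408),(422,82)),((205,303),(433,303)),((130,82),(505,80)),((130,408),(500,408))]:
    P,Q=[back(d,(215+p[0]/5-.4,p[1]/5-.4),.052) for p in l];v=Q-P;print(np.degrees(np.arctan2(v[1],v[0])).round(2),np.linalg.norm(v).round(4))
d=load('w8'); t=np.array([.6007,.2365,.2729])
M=None
E
```

```text
w8 -38 [0.51   0.2384 0.052 ] centre [0.472  0.2369 0.052 ]
w8 -19 [0.4914 0.2376 0.052 ] centre [0.4725 0.2369 0.052 ]
w8 0 [0.4728 0.2368 0.052 ] centre [0.4728 0.2368 0.052 ]
w8 19 [0.4544 0.236  0.052 ] centre [0.4734 0.2368 0.052 ]
w9 -38 [0.5108 0.2385 0.052 ] centre [0.4729 0.237  0.052 ]
w9 -19 [0.4919 0.2377 0.052 ] centre [0.473  0.2369 0.052 ]
-177.99 0.0557
-178.13 0.0557
-178.27 0.0557
92.18 0.043
92.45 0.0682
92.18 0.0709
```

Block centre is (0.4728, 0.2369) from the wrist camera and (0.4713, 0.2372) from the top camera, with its x axis at about 2°. That agrees within the 2 mm calibration. Allowing for the plate's offset in the grip, I'm aiming the TCP at (0.470, 0.2368).

drive_tool(plan=[[1, 0.01, 0, 0, 0, 0, 0], [1, 0.025, 0.001, 0, 0, 0, 0], [1, 0.035, 0.001, 0, 0, 0, 0], [1, 0.035, 0.001, 0, 0, 0, 0], [1, 0.03, 0.001, 0, 0, 0, 0], [1, 0.025, 0.0004, 0, 0, 0, 0], [1, 0.01, 0, 0, 0, 0, 0], [1, 0, 0, 0, 0, 0, 0]])

```text
time_s: 16.8
tool_pos: [0.4691, 0.237, 0.2732]
orientation: [-0.064, 3.139, -0.003]
ft_force: [0.4, 0.3, -2.9]
grip_width: 0.0165
```

drive_tool(plan=[[1, 0, 0, 0.01, 0, 0, 0], [1, 0, 0, 0.02, 0, 0, 0], [1, 0, 0, 0.03, 0, 0, 0], [1, 0, 0, 0.03, 0, 0, 0], [1, 0, 0, 0.02, 0, 0, 0], [1, 0, 0, 0.01, 0, 0, 0], [1, 0, 0, 0, 0, 0, 0], [1, 0, 0, 0, 0, 0, 0]])

```text
time_s: 17.6
tool_pos: [0.4711, 0.2372, 0.1532]
orientation: [-0.062, 3.141, 0.002]
ft_force: [-0.5, -0.2, -3.3]
grip_width: 0.017
```

```bash
python3 - <<'E'
from h import *
rel([.470,.2368,.115],92.1)
d=snap('scene','s10');e=snap('top','t10');snap('wrist','w10')
a=d['image'][230:380,320:460,::-1];b=e['image'][150:250,110:220,::-1]
cv2.imwrite('pics/s10c.png',cv2.resize(a,None,fx=4,fy=4,interpolation=cv2.INTER_CUBIC))
cv2.imwrite('pics/t10c.png',cv2.resize(b,None,fx=6,fy=6,interpolation=cv2.INTER_CUBIC))
E
```

```text
t 17.6 tcp [0.4711 0.2372 0.1532] yaw 92.25 tilt wx,wy units [0.008 0.003] w 0.017 F [-0.5 -0.2 -3.3] T [-0.03  0.01 -0.03] q [ 0.32  0.21 -0.93  1.83  0.18  1.19  0.95]
wz units 0.019
ideal axes [[0.999, -0.037, 0.0], [0.037, 0.999, 0.0], [0.0, 0.0, -1.0]]
shift in current tool axes [ 0.0011 -0.0004  0.0382]
```

View pics/s10c.png

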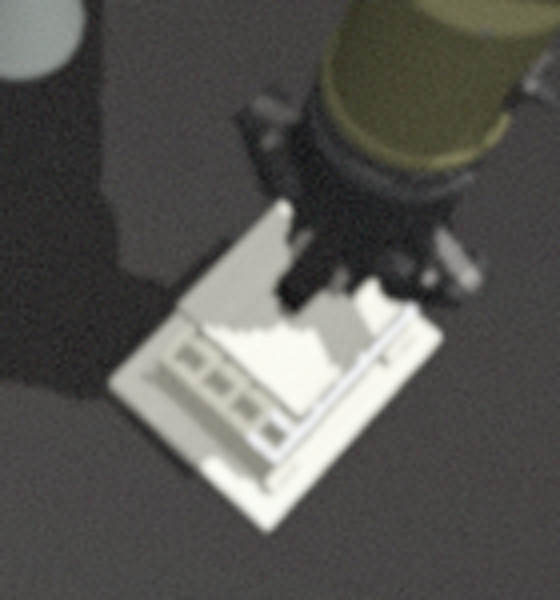

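View pics/t10c.png

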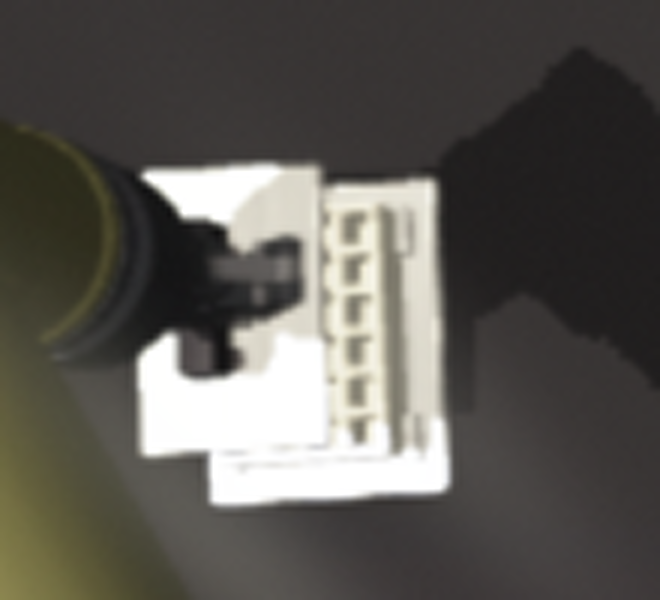

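View pics/w10.png

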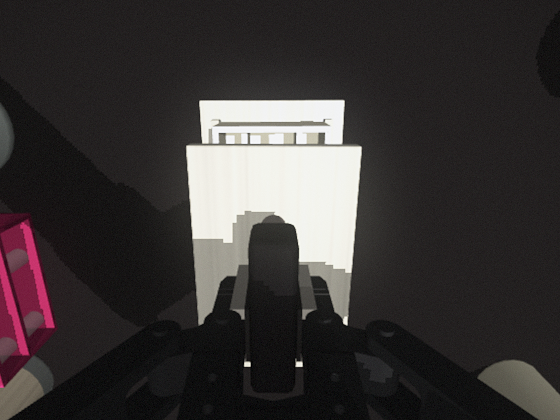

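```bash
python3 - <<'E'
from h import *
d=load('t10');z=.138
P=[back(d,(110+x/6-.4,150+y/6-.4),z) for x,y in [(141,172),(321,165),(328,447),(140,455)]]
P=np.array(P);print(P.round(4),P.mean(0)); print('top: block .4713,.2372')
for i in range(4): print(np.linalg.norm(P[i]-P[i-1]).round(4))
e=load('s10');f=load('scene0')
Q=[back(e,(320+x/4-.4,230+y/4-.4),z) for x,y in [(284,203),(183,308),(302,417)]];Q=np.array(Q)
print(Q.round(4),'scene plate centre',((Q[0]+Q[2])/2).round(4),np.linalg.norm(Q[1]-Q[0]),np.linalg.norm(Q[1]-Q[2]))
a=f['image'][270:365,340:440,::-1];cv2.imwrite('pics/s0blk.png',cv2.resize(a,None,fx=6,fy=6,interpolation=cv2.INTER_CUBIC))
E
```

```text
[[0.5325 0.2764 0.138 ]
 [0.5337 0.1989 0.138 ]
 [0.4128 0.1954 0.138 ]
 [0.4112 0.2753 0.138 ]] [0.47257002 0.23651102 0.138     ]
top: block .4713,.2372
0.1214
0.0774
0.121
0.08
[[0.4529 0.2003 0.138 ]
 [0.5314 0.2043 0.138 ]
 [0.5289 0.28   0.138 ]] scene plate centre [0.4909 0.2401 0.138 ] 0.07860022523404872 0.07578131594405833
```

View pics/s0blk.png

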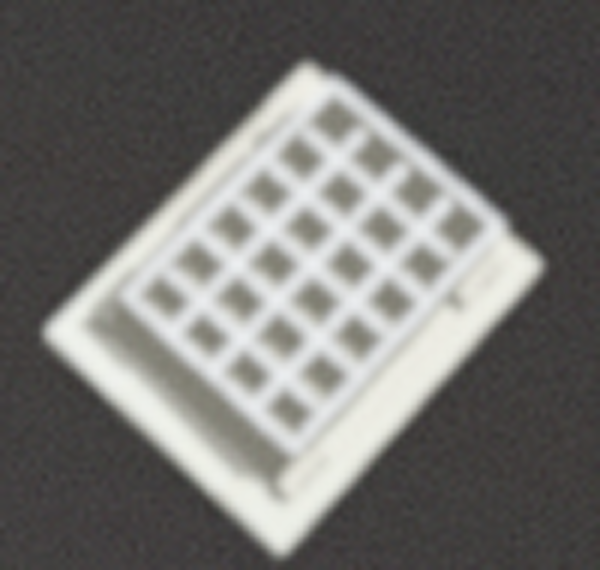

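```bash
python3 - <<'E'
from h import *
f=load('scene0')
P=np.array([back(f,(340+x/6-.4,270+y/6-.4),.052) for x,y in [(122,297),(296,453),(506,224),(335,78)]]);print(P.round(4),P.mean(0))
for i in range(4): print(np.linalg.norm(P[i]-P[i-1]).round(4))
W=np.array([back(f,(340+x/6-.4,270+y/6-.4),.052) for x,y in [(163,296),(291,410),(461,225),(336,116)]]);print(W.round(4),W.mean(0))
E
```

```text
[[0.5296 0.2014 0.052 ]
 [0.5252 0.2798 0.052 ]
 [0.4082 0.2748 0.052 ]
 [0.4114 0.1964 0.052 ]] [0.46858318 0.23810774 0.052     ]
0.1183
0.0785
0.1172
0.0785
[[0.5186 0.2108 0.052 ]
 [0.5154 0.2686 0.052 ]
 [0.4204 0.2643 0.052 ]
 [0.4223 0.2066 0.052 ]] [0.46913965 0.23758354 0.052     ]
```

All three cameras agree: the TCP should be at about (0.4698, 0.237), roughly 1.3 mm along tool +x from here. I'll make that correction and come most of the way down.

drive_tool(plan=[[1, 0.0013, -0.0001, 0, 0, 0, 0], [1, 0, 0, 0.005, 0, 0, 0], [1, 0, 0, 0.01, 0, 0, 0], [1, 0, 0, 0.01, 0, 0, 0], [1, 0, 0, 0.005, 0, 0, 0], [1, 0, 0, 0, 0, 0, 0], [1, 0, 0, 0, 0, 0, 0], [1, 0, 0, 0, 0, 0, 0]])

```text
time_s: 18.55
tool_pos: [0.4693, 0.2369, 0.1231]
orientation: [-0.062, 3.14, 0.0]
ft_force: [-0.3, 0.3, -2.6]
grip_width: 0.0167
```

```bash
python3 - <<'E'
from h import *
rel([.4698,.237,.1145],92.2)
d=snap('scene','s11');e=snap('top','t11')
a=d['image'][260:370,330:450,::-1]
cv2.imwrite('pics/s11c.png',cv2.resize(a,None,fx=5,fy=5,interpolation=cv2.INTER_CUBIC))
E
```

```text
t 18.55 tcp [0.4693 0.2369 0.1231] yaw 92.27 tilt wx,wy units [0.002 0.004] w 0.0167 F [-0.3  0.3 -2.6] T [-0.05 -0.04  0.07] q [ 0.31  0.25 -0.92  1.87  0.22  1.13  0.92]
wz units 0.009
ideal axes [[0.999, -0.038, 0.0], [0.038, 0.999, 0.0], [0.0, 0.0, -1.0]]
shift in current tool axes [-0.0005  0.0001  0.0086]
```

View pics/s11c.png

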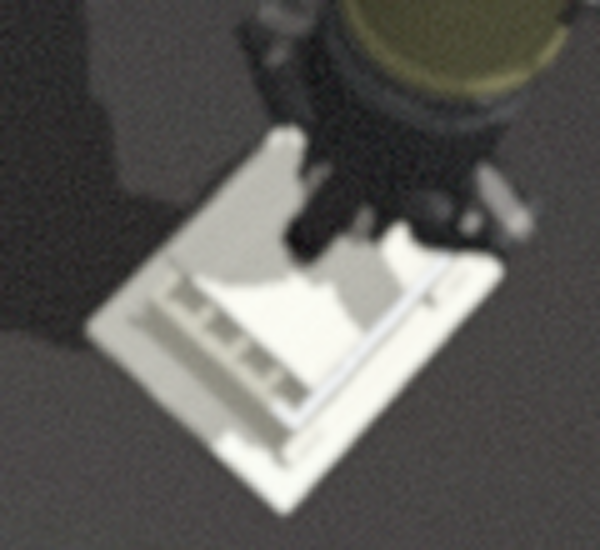

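drive_tool(plan=[[1, 0, 0, 0.002, 0, 0, 0], [1, 0, 0, 0.003, 0, 0, 0], [1, 0, 0, 0.002, 0, 0, 0], [1, 0, 0, 0.0015, 0, 0, 0], [1, 0, 0, 0, 0, 0, 0], [1, 0, 0, 0, 0, 0, 0], [1, 0, 0, 0, 0, 0, 0], [1, 0, 0, 0, 0, 0, 0]])

```text
time_s: 19.45
tool_pos: [0.4691, 0.2367, 0.1144]
orientation: [-0.062, 3.141, -0.0]
ft_force: [0.0, 1.1, -2.9]
grip_width: 0.0168
```

```bash
python3 - <<'E'
from h import *
rel([.4698,.237,.1145],92.2)
e=snap('top','t12');snap('wrist','w12');snap('scene','s12')
cv2.imwrite('pics/t12c.png',cv2.resize(e['image'][150:250,110:220,::-1],None,fx=6,fy=6,interpolation=cv2.INTER_CUBIC))
E
```

```text
t 19.45 tcp [0.4691 0.2367 0.1144] yaw 92.27 tilt wx,wy units [-0.     0.001] w 0.0168 F [ 0.   1.1 -2.9] T [-0.06  0.02  0.02] q [ 0.3   0.26 -0.91  1.88  0.23  1.12  0.91]
wz units 0.009
ideal axes [[0.999, -0.038, 0.0], [0.038, 0.999, 0.0], [0.0, 0.0, -1.0]]
shift in current tool axes [-0.0007  0.0003 -0.0001]
```

View pics/t12c.png

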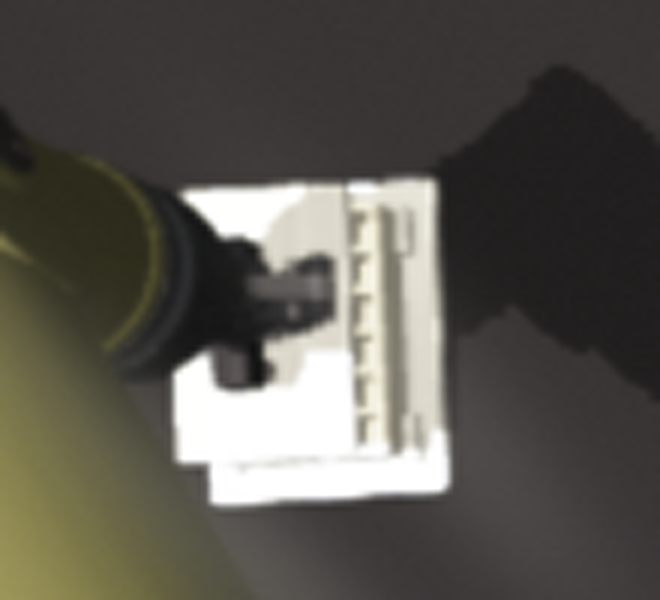

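View pics/t12.png

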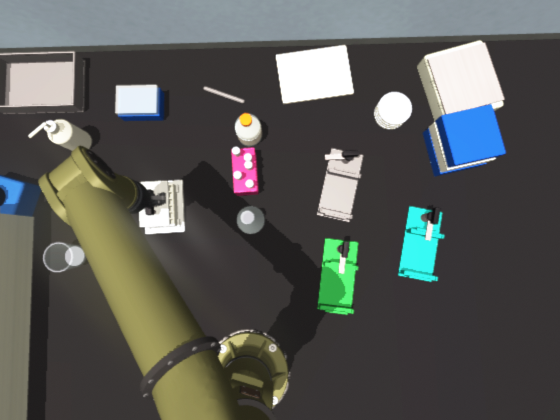

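View pics/w12.png

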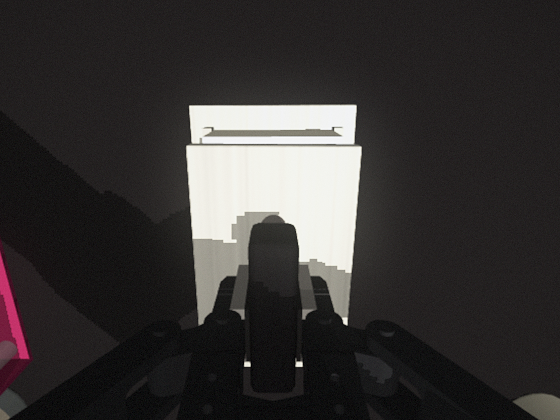

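```bash
python3 - <<'E'
from h import *
d=load('t12');P=np.array([back(d,(110+x/6-.4,150+y/6-.4),.0992) for x,y in [(180,187),(346,182),(352,455),(175,462)]])
print(P.round(4),P.mean(0))
N=np.array([back(d,(110+x/6-.4,150+y/6-.4),.01) for x,y in [(438,180),(447,492)]]);print('nest right edge',N.round(4),'mid',N.mean(0))
w=load('w12')
# nest far edge & plate far edge in wrist
A=np.array([back(w,p,.01) for p in [(190,105),(355,105)]]);B=np.array([back(w,p,.0992) for p in [(187.5,145.5),(360.5,145.5)]])
u=np.array([np.cos(np.radians(2.2)),np.sin(np.radians(2.2)),0])
print('wrist block',(A.mean(0)+.075*u).round(4),'len',np.linalg.norm(A[1]-A[0]),'plate',(B.mean(0)+.06*u).round(4))
rel()
E
```

```text
[[0.5322 0.2737 0.0992]
 [0.5327 0.1995 0.0992]
 [0.4111 0.1964 0.0992]
 [0.4098 0.2746 0.0992]] [0.47147891 0.23604319 0.0992    ]
nest right edge [[0.5479 0.1808 0.01  ]
 [0.3969 0.1765 0.01  ]] mid [0.47239467 0.17863047 0.01      ]
wrist block [0.472  0.2366 0.01  ] len 0.10967024185861333 plate [0.4715 0.2373 0.0992]
t 19.6 tcp [0.4691 0.2366 0.1143] yaw 92.26 tilt wx,wy units [-0.     0.001] w 0.0164 F [ 0.5  0.4 -2.9] T [0.01 0.   0.  ] q [ 0.3   0.26 -0.91  1.88  0.23  1.12  0.91]
```

```bash
python3 - <<'E'
from h import *
print(ctrl.sign_off())
E
```

```text
the job is handed in; nothing more can be done
None
```

I turned the clamp knob on the grey cradle about 64° clockwise, to roughly 1.32 rad, and the arm swung clear. I then lifted the replicator by its handle and carried it over the rack, bottle and flask with the pin tips about 0.21 m up. It is now held over the white deep-well block, and I handed the job in at about 19.6 s without dipping or letting go. The hand-in reports no verdict.

**Last checks, all in tolerance:**
- **Alignment:** the plate centre is 0.8 mm (wrist camera) to 1.2 mm (top camera) from the block's centre. The yaw is within about 0.3° of the block's, and the tilt is practically zero.
- **Height:** the tips are about 7 mm above the rims. This is worked out from the handle's height in the grip, not measured directly.
- **Contact:** the vertical force was still about −2.9 N, close to the lifted tool's −3.3 N, so nothing suggests the pins touch the block.
- **Surroundings:** the rack, bottle and flask look unmoved in the last top view, and the clamp is still open.

**Disagreements:**
- The cameras differ by about 1.5 mm on absolute positions, which is within their 2 mm calibration.
- A rough reading of the block's nest edge in the top view put the block's y about 2.6 mm from the well-based value. I trusted the wells.
- The plate sits about 1.5 to 3 mm off-centre along the handle in the grip, which I compensated for in the final position.

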